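# Transfer a row of sockets to the divided tray in reverse order

## Robot

A 7-joint arm with a two-finger parallel gripper is mounted at the origin on a cart in front of the work surface, level with it; the furniture and walls round the work are solid. World frame = base frame: x ahead of the robot, y to its left, z up, the work surface at z = 0. Lengths are in m, angles in rad, forces in N, time in s.
With the tool pointing down it reaches from about 0.35 to 0.9 m from the base axis. Payload 8.1 kg.
Tool frame: the origin (TCP) lies at the very end of the fingers, on their centre line; the grasp point (between the pads) lies 19 mm behind it; z points along the fingers, y is the line along which they close (so a half turn about z gives the same grasp; the last joint's range is limited). The gripper opens to 92 mm and grips with 3 to 60 N. Pads are 19 mm wide; open, the fingers measure 130 mm over their backs; the gripper's body (75 mm by 190 mm) begins 47 mm behind the grasp point.
Start: joints at [-1.289, 0.434, 0.025, 1.573, -0.012, 1.134, -0.075], TCP at [0.235, 0.579, 0.227] pointing down, gripper open.
Joint ranges: [-2.62, 2.62], [-0.44, 2.09], [-1.27, 1.32], [0.08, 2.57], [-1.32, 4.46], [0.12, 2], [-2.74, 2.74]. Speed limits (rad/s): [2.22, 2.22, 3.01, 3.01, 3.14, 3.14, 3.14].

## Interface

Orientations are given as a unit quaternion [w, x, y, z].
In Python, from workcell import arm gives the robot as it stands.
- The arm moves only by the tool drive_tool, never from a script. Its argument "motion" is a list of rows, each a list of 4 numbers: the shift along the tool's x, y, z in mm, then the turn about the tool's z in degrees. A call has 1 to 8 rows; each row is the pose to reach, as a shift and turn from the pose commanded when the call began, along the tool's axes at that moment; what a row does not reach only later rows make up. A row lasts 1/10 s, in which the tool goes at most 50 mm and 8.59 degrees, less where a joint would pass 70% of its speed; a pose out of reach is approached as far as the arm can. A call with a gripper value outside its range is refused whole. "gripper" is the opening, from 0 (shut) to 1 (fully open), set as the call begins (left out, the last holds). The fingers move at their own pace and stop on an object; the grip force is fixed at half the most. Time passes only in rows, so rows that repeat a pose let the fingers close. It gives the time, the measured TCP pose, the force, the opening and the grip force at its end, in the units of the state.
- arm.state(): the state, without advancing time (a new reading comes with each control period).
- arm.snapshot(name): name is "scene" or "top"; returns a dict with "frame" (480x640x3 uint8, red, green, blue), "mtx" (3x3 intrinsics, pixels), "rvec" (rotation vector, rad) and "tvec" (3), from world to camera coordinates, as OpenCV has them. Camera axes: x right, y down, z forward; pixel columns grow to the right and rows downward; lengths in m; the calibration is good to about 2 mm. A picture is of the moment at which its call begins. There is no depth.
- arm.hand_in(): hands the job in; it is judged then, once.
The state is a dict: "clock": time; "joint_positions": joint angles; "qvel": joint speeds; "tau": joint torques, N m; "position": TCP position; "orientation": TCP orientation; "contact_force": force on the tool from outside, world axes, zero at the start; "moment": the same for the moment, N m; "finger_gap": opening from 0.0 (shut) to 1.0 (fully open); "grasp_force": force on a finger pad.
Only numpy, scipy, OpenCV 4.12 (cv2) and the standard library are available. Lean on these libraries where they do the work, as an engineer would, in place of code of your own. Each camera call takes 0.05 s, during which the arm holds its last target. There are 200 camera calls.

## Task

Move the four deep sockets from the rubber seats on the wooden board into the divided metal tray, one to a bay and in reverse order: the socket at the left end of the board goes into the bay at the right end of the tray (left and right as the robot sees them), the next into the next, and so on. Leave each one standing upright on the floor of its bay. Do not knock a socket over, and leave the other things on the bench in their places.

Things in the scene. Friction and masses are not known exactly. Their poses are not given: they have to be found in the camera images.
- tray: target: grey metal tray, fixed, 64 x 244 x 14 mm, four open bays in a row. Origin: centre of its underside, on the bench; +y along the row to the robot's left, +x away from the robot, z up. Bay centres at y = 90, 30, -30, -90 mm, x = 0; each 56 x 56 mm inside, floor 4 mm above the origin. Walls between and beside the bays (4 mm thick) are 14 mm high, lips at front and back 9 mm.
- socket_26_mid (a point): centre, half-way up, of the loose deep steel socket of 26 mm diameter and 60 mm height, a plain upright cylinder with a black hexagon on its top; it stands within its rubber seat on the wooden board (its underside is 12 mm above the bench). Its z is its own axis, up; its yaw means nothing.
- socket_30_mid (a point): centre, half-way up, of the loose deep steel socket of 30 mm diameter and 64 mm height, a plain upright cylinder with a black hexagon on its top; it stands within its rubber seat on the wooden board (its underside is 12 mm above the bench). Its z is its own axis, up; its yaw means nothing.
- socket_35_mid (a point): centre, half-way up, of the loose deep steel socket of 35 mm diameter and 68 mm height, a plain upright cylinder with a black hexagon on its top; it stands within its rubber seat on the wooden board (its underside is 12 mm above the bench). Its z is its own axis, up; its yaw means nothing.
- socket_40_mid (a point): centre, half-way up, of the loose deep steel socket of 40 mm diameter and 72 mm height, a plain upright cylinder with a black hexagon on its top; it stands within its rubber seat on the wooden board (its underside is 12 mm above the bench). Its z is its own axis, up; its yaw means nothing.
- seat_26: the 26 mm socket's black rubber seat: ring, 40 mm outer, 31 mm inner diameter, 8 mm high, fixed on the fixed wooden board (80 x 250 x 12 mm). Origin: ring's centre on the board's top. The seats stand in a row, 60 mm apart, in an order that varies; each seat's y runs along the row to the robot's left, x away from the robot. It shows where its socket stood.
- seat_30: the 30 mm socket's black rubber seat: ring, 44 mm outer, 35 mm inner diameter, 8 mm high, fixed on the fixed wooden board (80 x 250 x 12 mm). Origin: ring's centre on the board's top. The seats stand in a row, 60 mm apart, in an order that varies; each seat's y runs along the row to the robot's left, x away from the robot. It shows where its socket stood.
- seat_35: the 35 mm socket's black rubber seat: ring, 49 mm outer, 40 mm inner diameter, 8 mm high, fixed on the fixed wooden board (80 x 250 x 12 mm). Origin: ring's centre on the board's top. The seats stand in a row, 60 mm apart, in an order that varies; each seat's y runs along the row to the robot's left, x away from the robot. It shows where its socket stood.
- seat_40: the 40 mm socket's black rubber seat: ring, 54 mm outer, 45 mm inner diameter, 8 mm high, fixed on the fixed wooden board (80 x 250 x 12 mm). Origin: ring's centre on the board's top. The seats stand in a row, 60 mm apart, in an order that varies; each seat's y runs along the row to the robot's left, x away from the robot. It shows where its socket stood.
- measure_mid (a point): yellow tape measure, 64 x 95 x 33 mm, lying, loose bystander; this point is at its centre
Not all that is in view belongs to the job. What is shaped like the part that bears socket_40_mid but blue is not meant.

How it is judged:
At the end, for the whole second after the job is handed in: every socket stands upright (within 0.1 rad) and still on the floor of a bay (height within 3 mm), wholly between its walls (8 to 15 mm off centre by size, 1 mm more allowed), one to a bay; from right to left in the order in which their seats stand from left to right (x of socket_26_mid in the frame of tray between -0.016 and 0.016 m and z of socket_26_mid in the frame of tray between 0.031 and 0.037 m and (y of socket_26_mid in the frame of tray between 0.074 and 0.106 m or y of socket_26_mid in the frame of tray between 0.014 and 0.046 m or y of socket_26_mid in the frame of tray between -0.046 and -0.014 m or y of socket_26_mid in the frame of tray between -0.106 and -0.074 m) and angle between each of socket_26_mid, socket_30_mid, socket_35_mid, socket_40_mid's own z axis and vertical below 0.1 rad and linear speed of each of socket_26, socket_30, socket_35, socket_40 below 0.02 m/s and x of socket_30_mid in the frame of tray between -0.014 and 0.014 m and z of socket_30_mid in the frame of tray between 0.033 and 0.039 m and (y of socket_30_mid in the frame of tray between 0.076 and 0.104 m or y of socket_30_mid in the frame of tray between 0.016 and 0.044 m or y of socket_30_mid in the frame of tray between -0.044 and -0.016 m or y of socket_30_mid in the frame of tray between -0.104 and -0.076 m) and x of socket_35_mid in the frame of tray between -0.0115 and 0.0115 m and z of socket_35_mid in the frame of tray between 0.035 and 0.041 m and (y of socket_35_mid in the frame of tray between 0.0785 and 0.1015 m or y of socket_35_mid in the frame of tray between 0.0185 and 0.0415 m or y of socket_35_mid in the frame of tray between -0.0415 and -0.0185 m or y of socket_35_mid in the frame of tray between -0.1015 and -0.0785 m) and x of socket_40_mid in the frame of tray between -0.009 and 0.009 m and z of socket_40_mid in the frame of tray between 0.037 and 0.043 m and (y of socket_40_mid in the frame of tray between 0.081 and 0.099 m or y of socket_40_mid in the frame of tray between 0.021 and 0.039 m or y of socket_40_mid in the frame of tray between -0.039 and -0.021 m or y of socket_40_mid in the frame of tray between -0.099 and -0.081 m) and ((y of seat_30 in the frame of seat_26 above 0 m and ((y of socket_30_mid in the frame of tray below 0.06 m and y of socket_26_mid in the frame of tray above 0.06 m) or (y of socket_30_mid in the frame of tray below 0 m and y of socket_26_mid in the frame of tray above 0 m) or (y of socket_30_mid in the frame of tray below -0.06 m and y of socket_26_mid in the frame of tray above -0.06 m))) or (y of seat_30 in the frame of seat_26 below 0 m and ((y of socket_30_mid in the frame of tray above 0.06 m and y of socket_26_mid in the frame of tray below 0.06 m) or (y of socket_30_mid in the frame of tray above 0 m and y of socket_26_mid in the frame of tray below 0 m) or (y of socket_30_mid in the frame of tray above -0.06 m and y of socket_26_mid in the frame of tray below -0.06 m)))) and ((y of seat_35 in the frame of seat_26 above 0 m and ((y of socket_35_mid in the frame of tray below 0.06 m and y of socket_26_mid in the frame of tray above 0.06 m) or (y of socket_35_mid in the frame of tray below 0 m and y of socket_26_mid in the frame of tray above 0 m) or (y of socket_35_mid in the frame of tray below -0.06 m and y of socket_26_mid in the frame of tray above -0.06 m))) or (y of seat_35 in the frame of seat_26 below 0 m and ((y of socket_35_mid in the frame of tray above 0.06 m and y of socket_26_mid in the frame of tray below 0.06 m) or (y of socket_35_mid in the frame of tray above 0 m and y of socket_26_mid in the frame of tray below 0 m) or (y of socket_35_mid in the frame of tray above -0.06 m and y of socket_26_mid in the frame of tray below -0.06 m)))) and ((y of seat_35 in the frame of seat_30 above 0 m and ((y of socket_35_mid in the frame of tray below 0.06 m and y of socket_30_mid in the frame of tray above 0.06 m) or (y of socket_35_mid in the frame of tray below 0 m and y of socket_30_mid in the frame of tray above 0 m) or (y of socket_35_mid in the frame of tray below -0.06 m and y of socket_30_mid in the frame of tray above -0.06 m))) or (y of seat_35 in the frame of seat_30 below 0 m and ((y of socket_35_mid in the frame of tray above 0.06 m and y of socket_30_mid in the frame of tray below 0.06 m) or (y of socket_35_mid in the frame of tray above 0 m and y of socket_30_mid in the frame of tray below 0 m) or (y of socket_35_mid in the frame of tray above -0.06 m and y of socket_30_mid in the frame of tray below -0.06 m)))) and ((y of seat_40 in the frame of seat_26 above 0 m and ((y of socket_40_mid in the frame of tray below 0.06 m and y of socket_26_mid in the frame of tray above 0.06 m) or (y of socket_40_mid in the frame of tray below 0 m and y of socket_26_mid in the frame of tray above 0 m) or (y of socket_40_mid in the frame of tray below -0.06 m and y of socket_26_mid in the frame of tray above -0.06 m))) or (y of seat_40 in the frame of seat_26 below 0 m and ((y of socket_40_mid in the frame of tray above 0.06 m and y of socket_26_mid in the frame of tray below 0.06 m) or (y of socket_40_mid in the frame of tray above 0 m and y of socket_26_mid in the frame of tray below 0 m) or (y of socket_40_mid in the frame of tray above -0.06 m and y of socket_26_mid in the frame of tray below -0.06 m)))) and ((y of seat_40 in the frame of seat_30 above 0 m and ((y of socket_40_mid in the frame of tray below 0.06 m and y of socket_30_mid in the frame of tray above 0.06 m) or (y of socket_40_mid in the frame of tray below 0 m and y of socket_30_mid in the frame of tray above 0 m) or (y of socket_40_mid in the frame of tray below -0.06 m and y of socket_30_mid in the frame of tray above -0.06 m))) or (y of seat_40 in the frame of seat_30 below 0 m and ((y of socket_40_mid in the frame of tray above 0.06 m and y of socket_30_mid in the frame of tray below 0.06 m) or (y of socket_40_mid in the frame of tray above 0 m and y of socket_30_mid in the frame of tray below 0 m) or (y of socket_40_mid in the frame of tray above -0.06 m and y of socket_30_mid in the frame of tray below -0.06 m)))) and ((y of seat_40 in the frame of seat_35 above 0 m and ((y of socket_40_mid in the frame of tray below 0.06 m and y of socket_35_mid in the frame of tray above 0.06 m) or (y of socket_40_mid in the frame of tray below 0 m and y of socket_35_mid in the frame of tray above 0 m) or (y of socket_40_mid in the frame of tray below -0.06 m and y of socket_35_mid in the frame of tray above -0.06 m))) or (y of seat_40 in the frame of seat_35 below 0 m and ((y of socket_40_mid in the frame of tray above 0.06 m and y of socket_35_mid in the frame of tray below 0.06 m) or (y of socket_40_mid in the frame of tray above 0 m and y of socket_35_mid in the frame of tray below 0 m) or (y of socket_40_mid in the frame of tray above -0.06 m and y of socket_35_mid in the frame of tray below -0.06 m))))); the robot touches nothing.
It fails at once if a socket is knocked over (tilted more than 0.7 rad) (angle between any of socket_26_mid, socket_30_mid, socket_35_mid, socket_40_mid's own z axis and vertical above 0.7 rad).
It fails at once if the measure is pushed more than 30 mm from its place (distance of measure_mid from where it was at the start of the episode above 0.03 m).
It also fails if it takes over 115 s, if anything falls off the work surface, if the arm or the gripper's body presses on something with over 40 N, if the wrist force passes 120 N, or if a joint passes its speed limit or range.

## Working session

There is one attempt and no reset: what is moved stays moved. The work goes in short steps, Python scripts to look and compute and a tool call to move; the robot and the scene stay as the last step left them, time stands still between calls to the robot, and variables do not carry over. Pictures are saved under pics/ and viewed, at most 14 in all, crops included, and the job is handed in when it is done.

Besides the shell and the picture viewer there is one more tool, called after "Request:" in YAML: its name, and indented under it one key for each argument. drive_tool: Moves the arm, as the interface text tells. Its arguments: {"type":"object","properties":{"motion":{"type":"array","items":{"type":"array","items":{"type":"number"}}},"gripper":{"type":"number"}},"required":["motion"]}

```bash
mkdir -p pics; cat > h.py <<'E'
import numpy as np, cv2
from workcell import arm
def snap(n):
    s=arm.snapshot(n); R=cv2.Rodrigues(np.array(s["rvec"],float))[0]
    return s["frame"],np.array(s["mtx"],float),R,np.array(s["tvec"],float).ravel()
def ray(uv,z,c):
    _,K,R,t=c; d=R.T@np.linalg.inv(K)@np.array([uv[0],uv[1],1.]); o=-R.T@t
    return o+d*(z-o[2])/d[2]
def proj(p,c):
    _,K,R,t=c; q=K@(R@np.array(p,float)+t); return q[:2]/q[2]
def save(f,name): cv2.imwrite("pics/"+name+".png",cv2.cvtColor(f,cv2.COLOR_RGB2BGR))
E
python3 - <<'E'
from h import *
for n in("top","scene"):
    c=snap(n); save(c[0],n+"0"); print(n,-c[2].T@c[3],c[2][2],c[1][0,0])
s=arm.state(); print({k:np.round(s[k],3) for k in s})
E
```

```text
top [ 0.45783206 -0.21930776  0.98542514] [ 0.10738211 -0.00857655 -0.99418083] 489.0547365103719
scene [-0.00261951 -0.80625986  0.61730462] [ 0.5780792   0.60731296 -0.54497285] 528.768760721906
{'clock': np.float64(0.1), 'joint_positions': array([-1.289,  0.435,  0.025,  1.574, -0.012,  1.134, -0.075]), 'qvel': array([-0.001, -0.001,  0.   , -0.003,  0.002,  0.001,  0.001]), 'tau': array([ 3.0000e-03, -6.6912e+01,  9.8800e-01, -3.1514e+01, -6.1000e-02,
        3.7000e-02,  0.0000e+00]), 'position': array([0.235, 0.579, 0.226]), 'orientation': array([-0.   ,  0.191,  0.982, -0.001]), 'contact_force': array([-0.233,  0.441, -0.357]), 'moment': array([0.017, 0.005, 0.003]), 'grasp_force': np.float64(0.0), 'finger_gap': np.float64(1.004)}
```

View pics/top0.png

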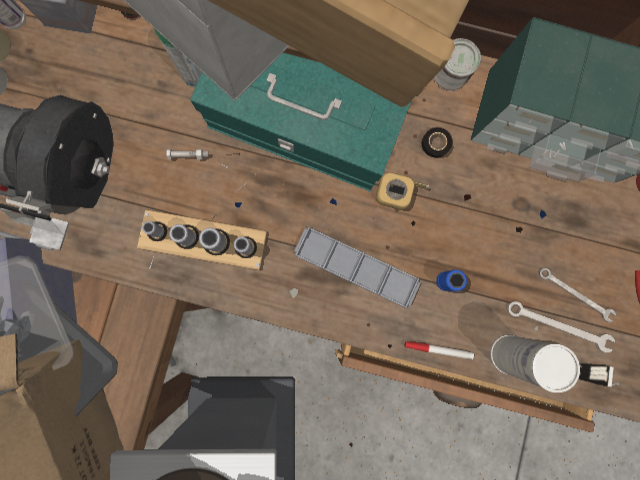

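View pics/scene0.png

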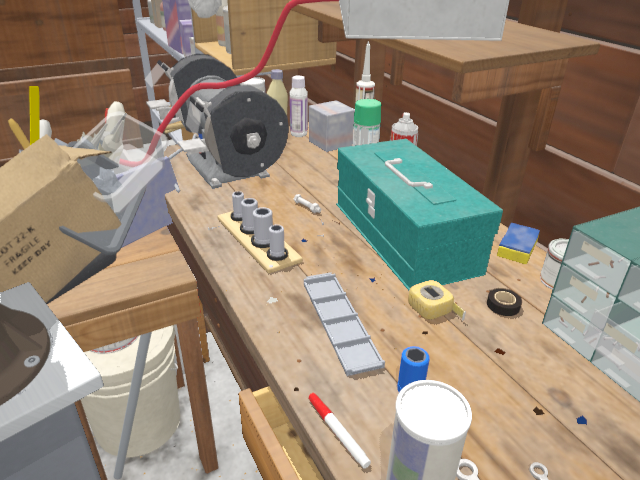

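The top view shows the board with four grey sockets: tops near (152,228), (182,235), (213,240) and (244,246). The tray runs from (300,245) to (418,290), the tape measure is at (397,190), and the blue decoy is at (452,281). Other things that could be mistaken for a socket are the black tape roll (437,141) and the bolt (187,155). The scene view shows the four sockets at (237,205), (250,215), (262,228) and (277,243), and the blue decoy at (413,368). I choose the four grey ones that stand in seats on the wooden board.

```bash
python3 - <<'E'
from h import *
for n in("top","scene"):
    c=snap(n)
    for p in [(0,0,0),(.235,.579,.226),(.5,0,0)]: print(n,p,proj(p,c).round())
    if n=="top":
        for uv in [(152,228),(182,235),(213,240),(244,246)]: print("sock",ray(uv,.08,c).round(3))
        for uv in [(144,210),(268,228),(262,269),(138,247)]: print("board",ray(uv,.012,c).round(3))
        for uv in [(305,228),(421,278),(411,306),(295,256)]: print("tray",ray(uv,.01,c).round(3))
        print("meas",ray((397,190),.03,c).round(3),"blue",ray((452,281),.06,c).round(3))
        a=cv2.resize(c[0][200:280,130:280],None,fx=5,fy=5,interpolation=cv2.INTER_CUBIC)
        save(a,"c1")
        b=cv2.resize(c[0][215:315,285:430],None,fx=5,fy=5,interpolation=cv2.INTER_CUBIC); save(b,"c2")
    else:
        a=cv2.resize(c[0][180:280,205:315],None,fx=5,fy=5,interpolation=cv2.INTER_CUBIC); save(a,"c3")
E
```

```text
top (0, 0, 0) [191. 537.]
top (0.235, 0.579, 0.226) [-233.  447.]
top (0.5, 0, 0) [196. 273.]
sock [0.581 0.066 0.08 ]
sock [0.567 0.01  0.08 ]
sock [ 0.558 -0.048  0.08 ]
sock [ 0.546 -0.105  0.08 ]
board [0.626 0.105 0.012]
board [ 0.589 -0.145  0.012]
board [ 0.507 -0.133  0.012]
board [0.552 0.114 0.012]
tray [ 0.589 -0.219  0.01 ]
tray [ 0.488 -0.45   0.01 ]
tray [ 0.433 -0.428  0.01 ]
tray [ 0.533 -0.199  0.01 ]
meas [ 0.662 -0.402  0.03 ] blue [ 0.481 -0.497  0.06 ]
scene (0, 0, 0) [-37. 364.]
scene (0.235, 0.579, 0.226) [-25. 101.]
scene (0.5, 0, 0) [228. 248.]
```

View pics/c1.png

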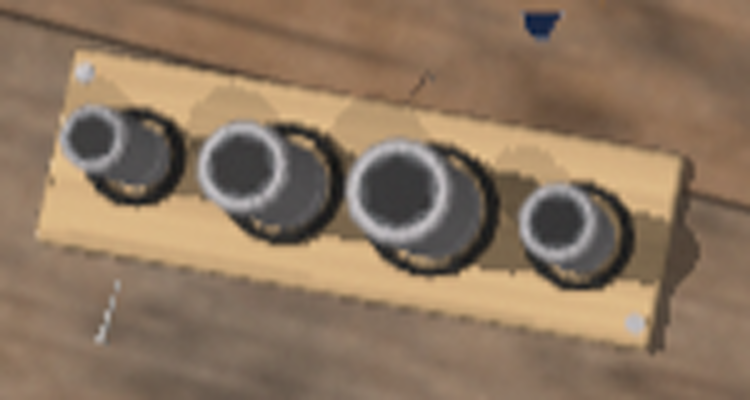

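View pics/c2.png

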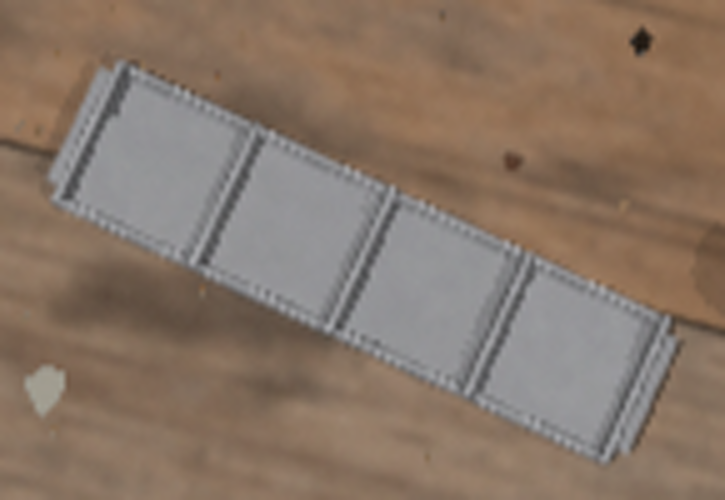

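View pics/c3.png

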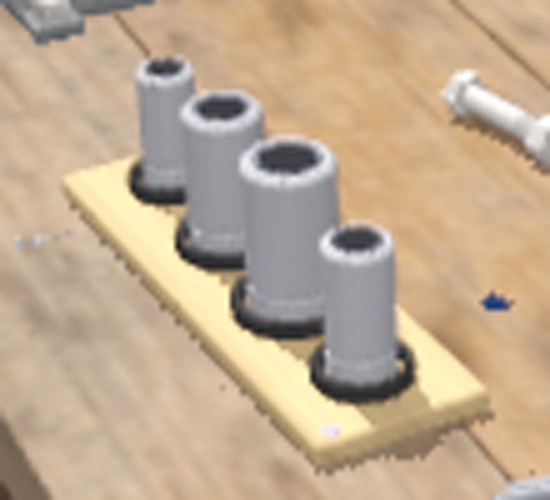

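The crops show the order on the board from left to right as 26, 35, 40, 30, judging by ring and top size. All four are standing in their seats. The tray's middle divider is at crop (364,261), and the bays are empty. Next I measure exactly: socket tops by mask in both views, and the tray from its dividers.

```bash
cat >> h.py <<'E'
def tri(obs):  # [(uv,c),...] -> point, least squares of rays
    A=np.zeros((3,3)); b=np.zeros(3)
    for uv,c in obs:
        _,K,R,t=c; d=R.T@np.linalg.inv(K)@np.array([uv[0],uv[1],1.]); d/=np.linalg.norm(d); P=np.eye(3)-np.outer(d,d); A+=P; b+=P@(-R.T@t)
    return np.linalg.solve(A,b)
def near(c,uv,r,lo=90):  # centroid of dark hex blob nearest uv
    g=cv2.cvtColor(c[0],cv2.COLOR_RGB2GRAY); g=cv2.resize(g,None,fx=4,fy=4,interpolation=cv2.INTER_CUBIC)
    m=(g<lo).astype(np.uint8); n,l,s,ce=cv2.connectedComponentsWithStats(m)
    ce=(ce+.5)/4-.5
    k=[i for i in range(1,n) if 60<s[i,4]<4000 and np.hypot(*(ce[i]-uv))<r]
    k.sort(key=lambda i:np.hypot(*(ce[i]-uv))); return (ce[k[0]],s[k[0]][2:]/4) if k else (None,None)
E
python3 - <<'E'
from h import *
T=snap("top"); S=snap("scene")
cr=lambda p,o:((p[0]+.5)/5-.5+o[0],(p[1]+.5)/5-.5+o[1])
names=[26,35,40,30]; H={26:.072,30:.076,35:.08,40:.084}
tp=[(93,136),(242,167),(398,189),(557,222)]; sp=[(163,67),(220,107),(288,157),(358,239)]
for k,a,b in zip(names,tp,sp):
    ua,wa=near(T,cr(a,(130,200)),4); ub,wb=near(S,cr(b,(205,180)),4)
    print(k,ua,wa,ub,wb)
    if ua is None: ua=cr(a,(130,200))
    if ub is None: ub=cr(b,(205,180))
    print("  top",ray(ua,H[k],T).round(4),"scene",ray(ub,H[k],S).round(4),"tri",tri([(ua,T),(ub,S)]).round(4))
q=[]
for y,a,b in [(.06,(262,132),(196,266)),(0,(395,192),(333,330)),(-.06,(530,255),(468,395))]:
    P=[ray(cr(p,(285,215)),.014,T) for p in(a,b)]; m=(P[0]+P[1])/2; q.append(m); print("div",y,m.round(4),(P[0]-P[1]).round(4))
v=q[0]-q[2]; print("tray yaw",np.degrees(np.arctan2(-v[0],v[1])),np.linalg.norm(v),np.mean(q,0).round(4))
print("box bottom corner",ray((418,285),0,S),"tub",tri([((115,372),T),((165,140),S)]))
E
```

```text
26 [147.83215096 227.03476163] [  8.5    8.5  220.25] [237.29420732 193.13109756] [ 5.75  2.25 41.  ]
  top [0.5834 0.0764 0.072 ] scene [0.5823 0.0753 0.072 ] tri [0.5835 0.0768 0.071 ]
35 [177.81680046 232.70498853] [ 12.  12. 436.] [248.75777512 201.2027512 ] [  9.    4.  104.5]
  top [0.5715 0.0178 0.08  ] scene [0.5704 0.0162 0.08  ] tri [0.5717 0.0182 0.0787]
40 [209.00539419 237.65145228] [ 13.75  14.   602.5 ] [262.04326923 211.30288462] [ 11.     5.25 169.  ]
  top [ 0.5617 -0.0411  0.084 ] scene [ 0.5606 -0.0426  0.084 ] tri [ 0.5618 -0.0409  0.0828]
30 [240.94140927 243.88098456] [ 10.5   10.   323.75] [275.82395288 227.52094241] [ 8.5   3.75 95.5 ]
  top [ 0.5507 -0.0992  0.076 ] scene [ 0.5496 -0.1005  0.076 ] tri [ 0.5508 -0.099   0.0748]
div 0.06 [ 0.5356 -0.2694  0.014 ] [ 0.0535 -0.0268  0.    ]
div 0 [ 0.5107 -0.3229  0.014 ] [ 0.0548 -0.0255  0.    ]
div -0.06 [ 0.4851 -0.3761  0.014 ] [ 0.0553 -0.0257  0.    ]
tray yaw -25.291225555950067 0.11805353671116588 [ 0.5105 -0.3228  0.014 ]
box bottom corner [ 0.69762717 -0.34844507  0.        ] tub [0.37504322 0.03059794 0.27275438]
```

```bash
python3 - <<'E'
from h import *
T=snap("top"); S=snap("scene")
print("text",tri([((85,435),T),((35,195),S)]).round(2), tri([((40,375),T),((80,165),S)]).round(2))
print("paper edge", tri([((20,340),T),((35,140),S)]).round(2))
print("stool",tri([((170,285),T),((190,270),S)]).round(2), "vise knob",tri([((100,167),T),((252,140),S)]).round(2))
for p in [(.235,.579,.2),(.3,.4,.3),(.4,.2,.3),(.2,.2,.3)]: print(p,proj(p,T).round(),proj(p,S).round())
save(cv2.resize(S[0][40:300,0:260],None,fx=2.2,fy=2.2),"c4")
E
```

```text
text [0.22 0.15 0.16] [0.32 0.22 0.17]
paper edge [0.32 0.26 0.2 ]
stool [ 0.46  0.08 -0.09] vise knob [0.68 0.14 0.15]
(0.235, 0.579, 0.2) [-215.  442.] [-21. 112.]
(0.3, 0.4, 0.3) [-154.  413.] [23. 80.]
(0.4, 0.2, 0.3) [  0. 337.] [113.  94.]
(0.2, 0.2, 0.3) [-10. 490.] [  1. 117.]
```

View pics/c4.png

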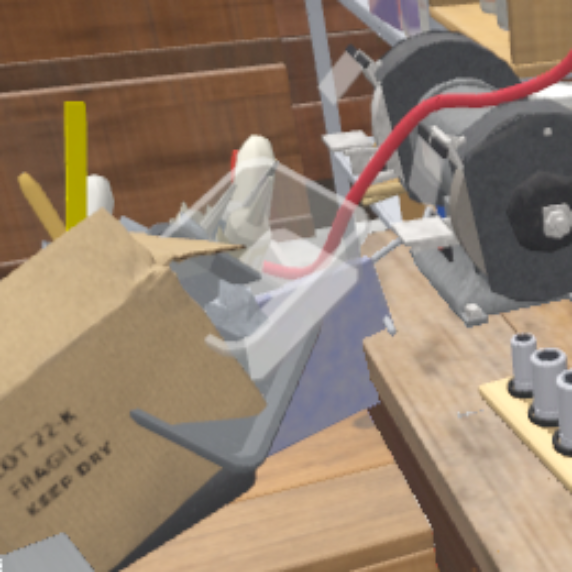

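The arm needs a high crossing. The cardboard box and tub at left come up to about z 0.2–0.3 near (0.3,0.2), so I lift first.

Request:
drive_tool:
  motion:
    - [0,0,-30,0]
    - [0,0,-70,0]
    - [0,0,-110,0]
    - [0,0,-150,0]
    - [0,0,-190,0]
    - [0,0,-210,0]
    - [0,0,-210,0]
  gripper: 1

```text
clock: 1.1
position: [0.235, 0.5802, 0.4404]
orientation: [0.0, 0.191, 0.982, 0.003]
contact_force: [-0.4, 0.4, 0.1]
finger_gap: 0.994
grasp_force: 0.0
```

```bash
cat >> h.py <<'E'
from scipy.spatial.transform import Rotation as Rn
D={26:(.583,.0759),35:(.571,.017),40:(.5612,-.0418),30:(.5502,-.0998)}
B={26:(.472,-.4042),35:(.4977,-.3499),40:(.5233,-.2957),30:(.549,-.2414)}
def go(x,y,z,yaw):  # shift (tool mm) and turn to put TCP at x,y,z with tool y at yaw deg
    s=arm.state(); R=Rn.from_quat(np.r_[s["orientation"][1:],s["orientation"][0]]).as_matrix()
    d=R.T@(np.array([x,y,z])-s["position"])*1e3
    a=-(yaw-np.degrees(np.arctan2(R[1,1],R[0,1]))); a=(a+90)%180-90
    print("pos",s["position"].round(4),"tilt z",R[:,2].round(3),"shift",d.round(1),"turn",round(a,1),"t",s["clock"],"gap",round(float(s["finger_gap"]),3),"F",s["contact_force"].round(1),"q",s["joint_positions"].round(2))
E
python3 -c "
from h import *
go(*D[26],.43,-10.5)"
```

```text
pos [0.235  0.5802 0.4404] tilt z [ 0.002  0.006 -1.   ] shift [-511.9 -336.8    8.1] turn 78.4 t 1.1 gap 0.994 F [-0.4  0.4  0.1] q [-1.3   0.35  0.05  1.18 -0.02  1.6  -0.07]
```

Request:
drive_tool:
  motion:
    - [-25,-17,0,4]
    - [-60,-40,0,9]
    - [-95,-63,0,14]
    - [-130,-86,0,19]
    - [-165,-109,0,25]
    - [-200,-132,0,31]
    - [-235,-155,0,37]
    - [-270,-178,0,42]

```text
clock: 1.9
position: [0.4184, 0.3111, 0.4357]
orientation: [-0.0, 0.532, 0.847, -0.001]
contact_force: [0.3, -0.0, 1.1]
finger_gap: 0.995
grasp_force: 0.0
```

```bash
python3 -c "
from h import *
go(*D[26],.43,-10.5)"
```

```text
pos [0.4184 0.3111 0.4357] tilt z [-0.001 -0.001 -1.   ] shift [-283.3   46.2    5.7] turn 36.2 t 1.9 gap 0.995 F [ 0.3 -0.   1.1] q [-0.98  0.16  0.3   1.46 -0.05  1.53 -0.24]
```

Request:
drive_tool:
  motion:
    - [-30,5,0,4]
    - [-70,12,0,9]
    - [-110,18,0,14]
    - [-150,25,0,20]
    - [-190,31,0,26]
    - [-230,38,0,31]
    - [-265,44,0,35]
    - [-283,46,0,36.2]

```text
clock: 2.7
position: [0.5841, 0.0752, 0.4355]
orientation: [0.0, 0.769, 0.639, -0.001]
contact_force: [0.1, 0.7, 0.5]
finger_gap: 0.997
grasp_force: 0.0
```

```bash
python3 -c "
from h import *
go(*D[26],.11,-10.5)
print(ray((112,150),.2,snap('top')),ray((105,170),.15,snap('top')))"
```

```text
pos [0.5841 0.0752 0.4355] tilt z [-0.001 -0.002 -1.   ] shift [  1.1  -0.9 325.5] turn -0.1 t 2.7 gap 0.997 F [0.1 0.7 0.5] q [-0.61  0.3   0.56  1.32 -0.16  1.57 -0.25]
[0.69367527 0.09775573 0.2       ] [0.67299337 0.1286609  0.15      ]
```

The grinder's wheel may come close to the gripper body, near (0.69,0.10). I turn the gripper to −32°, away from it, since yaw does not matter on a cylinder.

Request:
drive_tool:
  motion:
    - [1,-1,30,5]
    - [1,-1,70,11]
    - [1,-1,110,17]
    - [1,-1,150,21.5]
    - [1,-1,190,21.5]
    - [1,-1,225,21.5]
    - [1,-1,235,21.5]
    - [1,-1,235,21.5]

```text
clock: 3.6
position: [0.5812, 0.0809, 0.2006]
orientation: [-0.001, 0.873, 0.488, -0.001]
contact_force: [-0.4, -0.1, 0.8]
finger_gap: 1.0
grasp_force: 0.0
```

```bash
python3 - <<'E'
from h import *
go(*D[26],.033,-32)
T=snap("top");S=snap("scene")
f=np.vstack([cv2.resize(T[0][120:320,60:340],(560,400)),]); g=cv2.resize(S[0][60:300,160:400],(400,400))
save(np.hstack([f[:,:400],g]),"p1")
E
```

```text
pos [0.5812 0.0809 0.2006] tilt z [-0.003 -0.    -1.   ] shift [ -3.    4.6 167.6] turn 0.4 t 3.6 gap 1.0 F [-0.4 -0.1  0.8] q [-0.63  0.43  0.57  1.74 -0.26  1.06 -0.52]
```

View pics/p1.png

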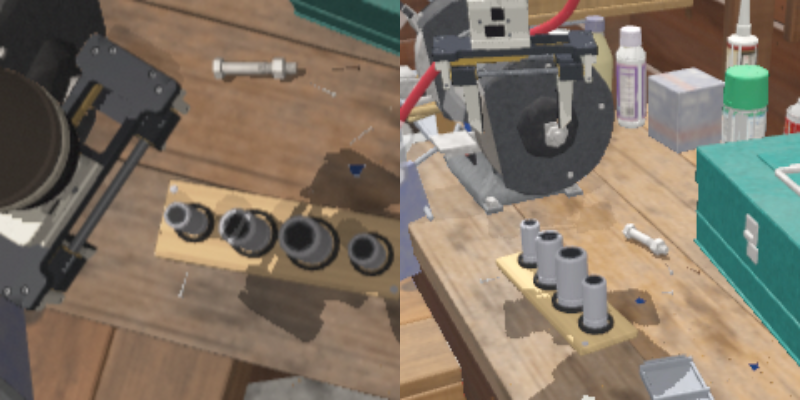

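The picture shows the gripper above the board at left, clear of the grinder, with the sockets undisturbed (26 at crop (180,217)). I descend to just above the socket.

Request:
drive_tool:
  motion:
    - [-3,4.5,30,0]
    - [-3,4.5,65,0]
    - [-3,4.5,95,0]
    - [-3,4.5,110,0]
    - [-3,4.5,110,0]
    - [-3,4.5,110,0]

```text
clock: 4.3
position: [0.5859, 0.0749, 0.0934]
orientation: [0.0, 0.874, 0.487, 0.001]
contact_force: [0.3, 0.3, 0.2]
finger_gap: 1.003
grasp_force: 0.0
```

```bash
python3 -c "
from h import *
go(*D[26],.033,-32)"
```

```text
pos [0.5859 0.0749 0.0934] tilt z [ 0.002  0.001 -1.   ] shift [-0.8 -3.1 60.4] turn 0.3 t 4.3 gap 1.003 F [0.3 0.3 0.2] q [-0.57  0.56  0.51  1.84 -0.35  0.84 -0.44]
```

Request:
drive_tool:
  motion:
    - [-1,-3,15,0]
    - [-1,-3,35,0]
    - [-1,-3,52,0]
    - [-1,-3,60,0]
    - [-1,-3,60,0]
    - [-1,-3,60,0]

```text
clock: 4.9
position: [0.5826, 0.0756, 0.033]
orientation: [0.0, 0.874, 0.487, 0.001]
contact_force: [0.5, -0.1, 0.4]
finger_gap: 1.0
grasp_force: 0.0
```

```bash
python3 -c "
from h import *
go(*D[26],.033,-32)"
```

```text
pos [0.5826 0.0756 0.033 ] tilt z [ 0.002  0.    -1.   ] shift [0.4 0.2 0. ] turn 0.2 t 4.9 gap 1.0 F [ 0.5 -0.1  0.4] q [-0.53  0.63  0.46  1.89 -0.41  0.71 -0.39]
```

Aligned, so I close the gripper.

Request:
drive_tool:
  motion:
    - [0,0,0,0]
    - [0,0,0,0]
    - [0,0,0,0]
    - [0,0,0,0]
    - [0,0,0,0]
    - [0,0,0,0]
    - [0,0,0,0]
    - [0,0,0,0]
  gripper: 0

```text
clock: 5.7
position: [0.5816, 0.0756, 0.0317]
orientation: [-0.0, 0.874, 0.487, -0.0]
contact_force: [0.1, 0.4, 0.0]
finger_gap: 0.353
grasp_force: 0.0
```

Request:
drive_tool:
  motion:
    - [0,0,-8,0]
    - [0,0,-25,0]
    - [0,0,-50,0]
    - [0,0,-75,0]
    - [0,0,-100,0]
    - [0,0,-112,0]
    - [0,0,-117,0]
    - [0,0,-117,0]

```text
clock: 6.5
position: [0.5816, 0.0757, 0.1488]
orientation: [-0.0, 0.874, 0.487, 0.0]
contact_force: [0.6, -0.6, -0.9]
finger_gap: 0.276
grasp_force: 30.0
```

```bash
python3 -c "
from h import *
go(*B[26],.15,-25.3)"
```

```text
pos [0.5816 0.0757 0.1488] tilt z [ 0.  0. -1.] shift [-465.8  159.3   -1.4] turn -6.4 t 6.5 gap 0.276 F [ 0.6 -0.6 -0.9] q [-0.61  0.48  0.55  1.8  -0.31  0.95 -0.48]
```

The grip came only as the lift began, so I check how the socket sits in the fingers.

```bash
python3 - <<'E'
from h import *
S=snap("scene"); f=S[0].copy()
for z in (.110,.115,.120,.125,.129):
    print(z,proj((.5816-.005,.0757-.012,z),S).round(1), ((proj((.5816-.005,.0757-.012,z),S)-[210,100])*5).round())
save(cv2.resize(f[100:220,180:300],None,fx=5,fy=5,interpolation=cv2.INTER_CUBIC),"p2")
E
```

```text
0.11 [237.1 180.1] [135. 400.]
0.115 [236.9 178. ] [135. 390.]
0.12 [236.8 175.9] [134. 379.]
0.125 [236.6 173.8] [133. 369.]
0.129 [236.5 172. ] [132. 360.]
```

View pics/p2.png

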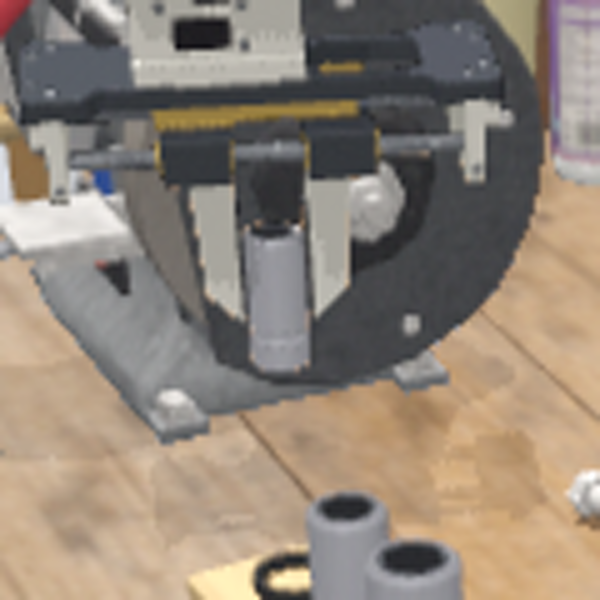

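The socket is held upright, its lower edge near crop (280,372). That puts the underside about 25 mm below the TCP, a slip of about 5 mm. I carry it to the right bay.

Request:
drive_tool:
  motion:
    - [-20,7,0,0]
    - [-55,19,0,-1]
    - [-95,32,0,-2]
    - [-135,46,0,-3]
    - [-175,60,0,-4]
    - [-215,73,0,-5]
    - [-255,87,0,-6]
    - [-290,99,0,-6.4]

```text
clock: 7.35
position: [0.5116, -0.225, 0.1475]
orientation: [-0.001, 0.845, 0.535, -0.001]
contact_force: [1.1, 0.7, -0.9]
finger_gap: 0.276
grasp_force: 30.0
```

```bash
python3 -c "
from h import *
go(*B[26],.15,-25.3)"
```

```text
pos [ 0.5116 -0.225   0.1475] tilt z [-0.002  0.    -1.   ] shift [-178.8   41.    -2.4] turn -0.1 t 7.35 gap 0.276 F [ 1.1  0.7 -0.9] q [-0.08  0.44  0.55  1.87 -0.29  0.91  0.17]
```

Request:
drive_tool:
  motion:
    - [-40,9,0,0]
    - [-80,18,0,0]
    - [-120,27,0,0]
    - [-155,35,0,0]
    - [-174,40,0,0]
    - [-179,41,0,0]
    - [-179,41,0,0]
    - [-179,41,0,0]

```text
clock: 8.15
position: [0.474, -0.4007, 0.1478]
orientation: [-0.001, 0.845, 0.535, 0.0]
contact_force: [-0.1, 0.4, -1.3]
finger_gap: 0.275
grasp_force: 30.0
```

```bash
python3 -c "
from h import *
go(*B[26],.05,-25.3)"
```

```text
pos [ 0.474  -0.4007  0.1478] tilt z [-0.001  0.002 -1.   ] shift [-4.1 -0.2 97.8] turn 0.0 t 8.15 gap 0.275 F [-0.1  0.4 -1.3] q [ 0.25  0.54  0.55  1.71 -0.33  0.99  0.48]
```

Request:
drive_tool:
  motion:
    - [-4,0,25,0]
    - [-4,0,55,0]
    - [-4,0,80,0]
    - [-4,0,96,0]
    - [-4,0,98,0]
    - [-4,0,98,0]

```text
clock: 8.75
position: [0.4723, -0.4056, 0.0509]
orientation: [-0.0, 0.845, 0.535, 0.0]
contact_force: [0.5, 0.5, 0.3]
finger_gap: 0.28
grasp_force: 30.0
```

```bash
python3 - <<'E'
from h import *
go(*B[26],.031,-25.3)
S=snap("scene"); T=snap("top")
save(np.hstack([cv2.resize(S[0][230:410,280:480],(400,360)),cv2.resize(T[0][200:380,250:450],(400,360))]),"p3")
E
```

```text
pos [ 0.4723 -0.4056  0.0509] tilt z [-0.  0. -1.] shift [ 1.1 -0.9 19.9] turn -0.0 t 8.75 gap 0.28 F [0.5 0.5 0.3] q [ 0.3   0.66  0.49  1.78 -0.41  0.8   0.55]
```

View pics/p3.png

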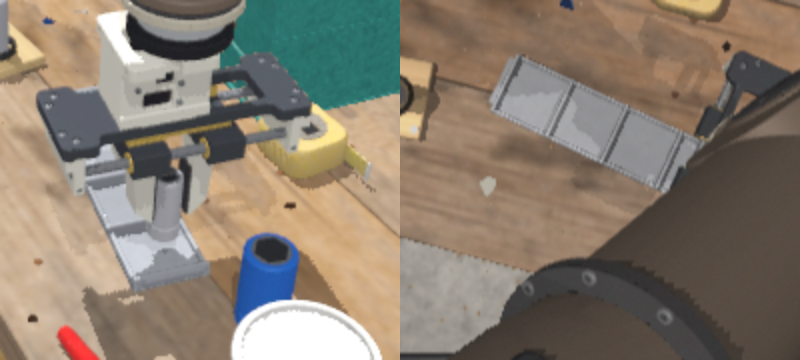

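The scene view shows the socket over the end bay (crop (165,230)), well clear of the blue one. I lower it.

Request:
drive_tool:
  motion:
    - [1,-1,8,0]
    - [1,-1,14,0]
    - [1,-1,18,0]
    - [1,-1,20,0]
    - [1,-1,20,0]
    - [1,-1,20,0]

```text
clock: 9.45
position: [0.4714, -0.4049, 0.0307]
orientation: [0.0, 0.845, 0.535, -0.0]
contact_force: [-0.7, 0.5, -0.5]
finger_gap: 0.277
grasp_force: 30.0
```

Request:
drive_tool:
  motion:
    - [0,0,1,0]
    - [0,0,1,0]
    - [0,0,1,0]

```text
clock: 9.75
position: [0.4714, -0.4048, 0.0298]
orientation: [0.0, 0.845, 0.535, 0.0]
contact_force: [0.1, -0.1, -0.7]
finger_gap: 0.28
grasp_force: 30.0
```

Request:
drive_tool:
  motion:
    - [0,0,1,0]
    - [0,0,2,0]
    - [0,0,2,0]
    - [0,0,2,0]

```text
clock: 10.15
position: [0.4716, -0.4049, 0.0291]
orientation: [0.0, 0.845, 0.535, 0.0]
contact_force: [-3.3, 3.5, 14.7]
finger_gap: 0.279
grasp_force: 30.0
```

It touches the floor (14.7 N up). I release and rise.

Request:
drive_tool:
  motion:
    - [0,0,-1,0]
    - [0,0,-1,0]
    - [0,0,-1,0]
    - [0,0,-1,0]
    - [0,0,-1,0]
    - [0,0,-1,0]
    - [0,0,-1,0]
    - [0,0,-1,0]
  gripper: 1

```text
clock: 10.95
position: [0.4714, -0.4047, 0.0287]
orientation: [-0.0, 0.845, 0.535, -0.0]
contact_force: [-0.4, -1.0, 0.6]
finger_gap: 0.919
grasp_force: 0.0
```

Request:
drive_tool:
  motion:
    - [0,0,-20,0]
    - [0,0,-50,0]
    - [0,0,-85,0]
    - [0,0,-115,0]
    - [0,0,-121,0]

```text
clock: 11.45
position: [0.4727, -0.4063, 0.1535]
orientation: [0.003, 0.845, 0.535, 0.001]
contact_force: [0.0, -0.1, 0.1]
finger_gap: 1.002
grasp_force: 0.0
```

```bash
python3 -c "
from h import *
go(*D[35],.15,-20)"
```

```text
pos [ 0.4727 -0.4063  0.1535] tilt z [ 0.005 -0.003 -1.   ] shift [424.6 -92.5   2.5] turn -5.4 t 11.45 gap 1.002 F [ 0.  -0.1  0.1] q [ 0.25  0.54  0.56  1.7  -0.33  0.99  0.48]
```

Request:
drive_tool:
  motion:
    - [25,-5,0,0]
    - [70,-15,0,-1]
    - [115,-25,0,-2]
    - [160,-35,0,-3]
    - [205,-45,0,-4]
    - [250,-55,0,-5]
    - [295,-64,0,-5]
    - [340,-74,0,-5]

```text
clock: 12.25
position: [0.5501, -0.0638, 0.1493]
orientation: [-0.0, 0.821, 0.571, -0.0]
contact_force: [1.0, 0.1, 0.3]
finger_gap: 1.001
grasp_force: 0.0
```

Request:
drive_tool:
  motion:
    - [35,-8,0,0]
    - [65,-15,0,0]
    - [80,-18,0,0]
    - [83,-18,0,0]
    - [83,-18,0,0]
    - [83,-18,0,0]

```text
clock: 12.85
position: [0.5619, 0.016, 0.1498]
orientation: [0.0, 0.822, 0.57, -0.0]
contact_force: [-0.2, -0.4, 0.7]
finger_gap: 0.999
grasp_force: 0.0
```

```bash
python3 - <<'E'
from h import *
go(*D[35],.098,-20)
T=snap("top")
u,w=near(T,proj((*B[26],.064),T),6); print(u,w,None if u is None else ray(u,.064,T), B[26])
E
```

```text
pos [0.5619 0.016  0.1498] tilt z [-0.    -0.001 -1.   ] shift [ 4.2  8.1 51.8] turn -0.5 t 12.85 gap 0.999 F [-0.2 -0.4  0.7] q [-0.49  0.44  0.51  1.85 -0.26  0.92 -0.22]
[403.62980256 284.73332444] [  9.     8.5  234.25] [ 0.47389914 -0.40402852  0.064     ] (0.472, -0.4042)
```

Socket 26 stands at (0.474,−0.404), which is within 2 mm. Next is socket 35.

Request:
drive_tool:
  motion:
    - [4,8,15,-0.5]
    - [4,8,35,-0.5]
    - [4,8,50,-0.5]
    - [4,8,52,-0.5]
    - [4,8,52,-0.5]

```text
clock: 13.4
position: [0.5708, 0.018, 0.0978]
orientation: [0.0, 0.819, 0.574, -0.0]
contact_force: [0.4, -0.7, -0.3]
finger_gap: 1.0
grasp_force: 0.0
```

```bash
python3 -c "
from h import *
go(*D[35],.034,-20)"
```

```text
pos [0.5708 0.018  0.0978] tilt z [-0.001 -0.    -1.   ] shift [-0.9  0.6 63.8] turn 0.1 t 13.4 gap 1.0 F [ 0.4 -0.7 -0.3] q [-0.46  0.52  0.47  1.88 -0.31  0.82 -0.17]
```

Request:
drive_tool:
  motion:
    - [-1,0.5,15,0]
    - [-1,0.5,35,0]
    - [-1,0.5,55,0]
    - [-1,0.5,64,0]
    - [-1,0.5,64,0]
    - [-1,0.5,64,0]

```text
clock: 14.0
position: [0.5718, 0.0179, 0.0347]
orientation: [0.0, 0.819, 0.574, 0.0]
contact_force: [0.5, 0.2, 0.3]
finger_gap: 1.0
grasp_force: 0.0
```

Request:
drive_tool:
  motion:
    - [0,0,0,0]
    - [0,0,0,0]
    - [0,0,0,0]
    - [0,0,0,0]
    - [0,0,0,0]
    - [0,0,0,0]
    - [0,0,0,0]
    - [0,0,0,0]
  gripper: 0

```text
clock: 14.8
position: [0.571, 0.0182, 0.0337]
orientation: [-0.0, 0.818, 0.575, -0.0]
contact_force: [-0.8, 0.5, -0.4]
finger_gap: 0.377
grasp_force: 30.0
```

Request:
drive_tool:
  motion:
    - [0,0,0,0]
    - [0,0,0,0]
    - [0,0,0,0]

```text
clock: 15.1
position: [0.571, 0.0182, 0.0337]
orientation: [-0.0, 0.818, 0.575, -0.0]
contact_force: [-1.4, -0.5, -0.2]
finger_gap: 0.378
grasp_force: 30.0
```

Request:
drive_tool:
  motion:
    - [0,0,-8,0]
    - [0,0,-25,0]
    - [0,0,-55,0]
    - [0,0,-85,0]
    - [0,0,-108,0]
    - [0,0,-116,0]
    - [0,0,-116,0]

```text
clock: 15.8
position: [0.5718, 0.0182, 0.1508]
orientation: [0.0, 0.818, 0.575, 0.001]
contact_force: [-0.6, 0.4, -2.6]
finger_gap: 0.376
grasp_force: 30.0
```

```bash
python3 -c "
from h import *
go(*B[35],.15,-25.3)"
```

```text
pos [0.5718 0.0182 0.1508] tilt z [ 0.002  0.001 -1.   ] shift [-371.4   55.3    0.4] turn 5.5 t 15.8 gap 0.376 F [-0.6  0.4 -2.6] q [-0.49  0.45  0.51  1.83 -0.27  0.93 -0.21]
```

Request:
drive_tool:
  motion:
    - [-20,3,0,0]
    - [-60,9,0,1]
    - [-105,16,0,2]
    - [-150,22,0,3]
    - [-195,29,0,4]
    - [-240,36,0,5]
    - [-285,42,0,5.5]
    - [-325,48,0,5.5]

```text
clock: 16.6
position: [0.5042, -0.3057, 0.1481]
orientation: [-0.001, 0.845, 0.534, -0.001]
contact_force: [0.0, -0.5, -1.5]
finger_gap: 0.38
grasp_force: 30.0
```

Request:
drive_tool:
  motion:
    - [-25,4,0,0]
    - [-40,6,0,0]
    - [-46,7,0,0]
    - [-46,7,0,0]
    - [-46,7,0,0]

```text
clock: 17.1
position: [0.4933, -0.3465, 0.1492]
orientation: [-0.001, 0.844, 0.536, 0.0]
contact_force: [0.2, 0.0, -1.4]
finger_gap: 0.381
grasp_force: 30.0
```

```bash
python3 -c "
from h import *
go(*B[35],.045,-25.3)"
```

```text
pos [ 0.4933 -0.3465  0.1492] tilt z [-0.     0.001 -1.   ] shift [ -1.3   5.5 104.2] turn 0.1 t 17.1 gap 0.381 F [ 0.2  0.  -1.4] q [ 0.14  0.51  0.56  1.76 -0.32  0.97  0.39]
```

Request:
drive_tool:
  motion:
    - [-1,5,20,0]
    - [-1,5,50,0]
    - [-1,5,80,0]
    - [-1,5,100,0]
    - [-1,5,104,0]
    - [-1,5,104,0]

```text
clock: 17.7
position: [0.497, -0.3501, 0.0455]
orientation: [-0.001, 0.845, 0.535, -0.0]
contact_force: [0.4, -0.2, -1.4]
finger_gap: 0.378
grasp_force: 30.0
```

```bash
python3 -c "
from h import *
go(*B[35],.027,-25.3)"
```

```text
pos [ 0.497  -0.3501  0.0455] tilt z [-0.001  0.001 -1.   ] shift [ 0.5  0.5 18.5] turn 0.0 t 17.7 gap 0.378 F [ 0.4 -0.2 -1.4] q [ 0.2   0.65  0.48  1.82 -0.41  0.77  0.46]
```

Request:
drive_tool:
  motion:
    - [0,0,8,0]
    - [0,0,14,0]
    - [0,0,17.5,0]
    - [0,0,18.5,0]
    - [0,0,18.5,0]

```text
clock: 18.2
position: [0.4966, -0.3515, 0.0272]
orientation: [-0.0, 0.845, 0.535, 0.0]
contact_force: [-0.8, 0.1, -1.0]
finger_gap: 0.373
grasp_force: 30.0
```

Request:
drive_tool:
  motion:
    - [0,0,1,0]
    - [0,0,2,0]
    - [0,0,2,0]

```text
clock: 18.5
position: [0.4968, -0.3516, 0.0257]
orientation: [0.0, 0.845, 0.535, 0.0]
contact_force: [-0.4, 0.6, 3.6]
finger_gap: 0.376
grasp_force: 30.0
```

Contact at the expected height. I release, rise and go to socket 40.

Request:
drive_tool:
  motion:
    - [0,0,0,0]
    - [0,0,0,0]
    - [0,0,0,0]
    - [0,0,0,0]
    - [0,0,0,0]
    - [0,0,0,0]
    - [0,0,0,0]
    - [0,0,0,0]
  gripper: 1

```text
clock: 19.3
position: [0.4967, -0.3514, 0.0252]
orientation: [-0.0, 0.845, 0.535, 0.0]
contact_force: [0.6, 0.6, -1.2]
finger_gap: 0.988
grasp_force: 0.0
```

Request:
drive_tool:
  motion:
    - [0,0,-20,0]
    - [0,0,-50,0]
    - [0,0,-85,0]
    - [0,0,-115,0]
    - [0,0,-125,0]
    - [0,0,-125,0]

```text
clock: 19.9
position: [0.4974, -0.3519, 0.1516]
orientation: [0.001, 0.845, 0.535, 0.001]
contact_force: [0.3, 0.4, 0.1]
finger_gap: 1.001
grasp_force: 0.0
```

```bash
python3 -c "
from h import *
go(*D[40],.15,-16)"
```

```text
pos [ 0.4974 -0.3519  0.1516] tilt z [ 0.003 -0.001 -1.   ] shift [307.6 -75.1   1.4] turn -9.3 t 19.9 gap 1.001 F [0.3 0.4 0.1] q [ 0.15  0.52  0.56  1.74 -0.32  0.98  0.39]
```

Request:
drive_tool:
  motion:
    - [25,-6,0,0]
    - [70,-17,0,-2]
    - [115,-28,0,-4]
    - [160,-39,0,-6]
    - [205,-50,0,-8]
    - [250,-61,0,-9.3]
    - [290,-71,0,-9.3]
    - [308,-75,0,-9.3]

```text
clock: 20.7
position: [0.5602, -0.0355, 0.1482]
orientation: [-0.002, 0.797, 0.604, -0.001]
contact_force: [-0.1, -0.2, 0.4]
finger_gap: 1.002
grasp_force: 0.0
```

Request:
drive_tool:
  motion:
    - [0,0,5,0]
    - [0,0,5,0]
    - [0,0,5,0]

```text
clock: 21.0
position: [0.5598, -0.0426, 0.1444]
orientation: [-0.0, 0.8, 0.601, -0.001]
contact_force: [0.5, -1.3, -0.1]
finger_gap: 0.997
grasp_force: 0.0
```

```bash
python3 - <<'E'
from h import *
go(*D[40],.100,-16)
T=snap("top")
for k,h in((26,.064),(35,.072)):
    u,w=near(T,proj((*B[k],h),T),6); print(k,w,None if u is None else ray(u,h,T), B[k])
E
```

```text
pos [ 0.5598 -0.0426  0.1444] tilt z [-0.002 -0.001 -1.   ] shift [ 1.2  1.2 44.4] turn -0.2 t 21.0 gap 0.997 F [ 0.5 -1.3 -0.1] q [-0.38  0.44  0.5   1.86 -0.26  0.91 -0.04]
26 [  9.    8.5 230. ] [ 0.47390709 -0.40403144  0.064     ] (0.472, -0.4042)
35 [ 12.    12.   434.75] [ 0.49830638 -0.35263819  0.072     ] (0.4977, -0.3499)
```

Both placed sockets are within 3 mm of their bay centres. I descend on socket 40.

Request:
drive_tool:
  motion:
    - [1,1,15,0]
    - [1,1,35,0]
    - [1,1,44,0]
    - [1,1,44,0]
    - [1,1,44,0]

```text
clock: 21.55
position: [0.5621, -0.041, 0.1017]
orientation: [0.0, 0.799, 0.601, 0.0]
contact_force: [-0.6, -0.2, 0.1]
finger_gap: 1.0
grasp_force: 0.0
```

```bash
python3 -c "
from h import *
go(*D[40],.036,-16)"
```

```text
pos [ 0.5621 -0.041   0.1017] tilt z [ 0. -0. -1.] shift [-1.  -0.7 65.7] turn -0.1 t 21.55 gap 1.0 F [-0.6 -0.2  0.1] q [-0.36  0.5   0.47  1.9  -0.3   0.82 -0.01]
```

Request:
drive_tool:
  motion:
    - [-1,-0.5,15,0]
    - [-1,-0.5,35,0]
    - [-1,-0.5,55,0]
    - [-1,-0.5,65,0]
    - [-1,-0.5,65,0]
    - [-1,-0.5,65,0]

```text
clock: 22.15
position: [0.5618, -0.0413, 0.037]
orientation: [0.0, 0.799, 0.601, 0.0]
contact_force: [-0.8, 0.5, 0.1]
finger_gap: 1.0
grasp_force: 0.0
```

Request:
drive_tool:
  motion:
    - [0,0,0,0]
    - [0,0,0,0]
    - [0,0,0,0]
    - [0,0,0,0]
    - [0,0,0,0]
    - [0,0,0,0]
    - [0,0,0,0]
    - [0,0,0,0]
  gripper: 0

```text
clock: 22.95
position: [0.5609, -0.041, 0.0362]
orientation: [-0.0, 0.799, 0.601, -0.0]
contact_force: [-1.6, 0.7, 1.4]
finger_gap: 0.433
grasp_force: 30.0
```

Request:
drive_tool:
  motion:
    - [0,0,0,0]
    - [0,0,0,0]

```text
clock: 23.15
position: [0.5609, -0.041, 0.0362]
orientation: [-0.0, 0.799, 0.601, -0.0]
contact_force: [-1.9, -0.1, 1.4]
finger_gap: 0.429
grasp_force: 30.0
```

Request:
drive_tool:
  motion:
    - [0,0,-8,0]
    - [0,0,-25,0]
    - [0,0,-55,0]
    - [0,0,-85,0]
    - [0,0,-108,0]
    - [0,0,-116,0]
    - [0,0,-116,0]

```text
clock: 23.85
position: [0.5618, -0.0411, 0.1531]
orientation: [0.001, 0.799, 0.601, 0.001]
contact_force: [0.0, 0.0, -3.3]
finger_gap: 0.429
grasp_force: 30.0
```

```bash
python3 -c "
from h import *
go(*B[40],.15,-25.3)"
```

```text
pos [ 0.5618 -0.0411  0.1531] tilt z [ 0.002  0.    -1.   ] shift [-255.3   33.3    3. ] turn 9.3 t 23.85 gap 0.429 F [ 0.   0.  -3.3] q [-0.39  0.43  0.51  1.85 -0.26  0.92 -0.04]
```

Request:
drive_tool:
  motion:
    - [-20,3,0,1]
    - [-60,8,0,3]
    - [-105,14,0,5]
    - [-150,20,0,7]
    - [-195,26,0,9.3]
    - [-235,31,0,9.3]
    - [-255,33,0,9.3]
    - [-255,33,0,9.3]

```text
clock: 24.65
position: [0.5198, -0.2995, 0.1507]
orientation: [-0.0, 0.847, 0.532, -0.002]
contact_force: [-0.1, 0.9, -2.5]
finger_gap: 0.426
grasp_force: 30.0
```

```bash
python3 -c "
from h import *
go(*B[40],.048,-25.3)"
```

```text
pos [ 0.5198 -0.2995  0.1507] tilt z [-0.003 -0.002 -1.   ] shift [  5.2   1.7 102.7] turn -0.4 t 24.65 gap 0.426 F [-0.1  0.9 -2.5] q [ 0.04  0.51  0.57  1.76 -0.32  0.97  0.29]
```

Request:
drive_tool:
  motion:
    - [5,2,15,0]
    - [5,2,45,0]
    - [5,2,75,0]
    - [5,2,97,0]
    - [5,2,102,0]
    - [5,2,102,0]

```text
clock: 25.25
position: [0.526, -0.2897, 0.0485]
orientation: [-0.001, 0.845, 0.535, -0.001]
contact_force: [-0.3, 0.2, -3.6]
finger_gap: 0.43
grasp_force: 30.0
```

```bash
python3 -c "
from h import *
go(*B[40],.029,-25.3)"
```

```text
pos [ 0.526  -0.2897  0.0485] tilt z [-0.003  0.002 -1.   ] shift [-6.6  0.2 19.5] turn 0.0 t 25.25 gap 0.43 F [-0.3  0.2 -3.6] q [ 0.08  0.63  0.49  1.84 -0.41  0.77  0.35]
```

Request:
drive_tool:
  motion:
    - [-5,0,0,0]
    - [-6,0,0,0]
    - [-6,0,0,0]
    - [-6,0,0,0]

```text
clock: 25.65
position: [0.5241, -0.2973, 0.0509]
orientation: [0.0, 0.845, 0.535, 0.0]
contact_force: [-0.5, -0.4, -2.4]
finger_gap: 0.428
grasp_force: 30.0
```

```bash
python3 -c "
from h import *
go(*B[40],.029,-25.3)"
```

```text
pos [ 0.5241 -0.2973  0.0509] tilt z [ 0.001 -0.    -1.   ] shift [ 1.  -1.5 21.9] turn -0.1 t 25.65 gap 0.428 F [-0.5 -0.4 -2.4] q [ 0.1   0.63  0.49  1.84 -0.41  0.77  0.36]
```

Request:
drive_tool:
  motion:
    - [1,-1.5,8,0]
    - [1,-1.5,15,0]
    - [1,-1.5,20,0]
    - [1,-1.5,21,0]
    - [1,-1.5,21,0]

```text
clock: 26.15
position: [0.5227, -0.2955, 0.0288]
orientation: [-0.0, 0.845, 0.535, -0.0]
contact_force: [0.7, -0.2, -3.7]
finger_gap: 0.431
grasp_force: 30.0
```

Request:
drive_tool:
  motion:
    - [0,0,1,0]
    - [0,0,2,0]
    - [0,0,2,0]

```text
clock: 26.45
position: [0.5231, -0.2958, 0.0282]
orientation: [0.0, 0.845, 0.535, 0.0]
contact_force: [-2.1, 1.4, 6.5]
finger_gap: 0.428
grasp_force: 30.0
```

Contact again. I release and rise.

Request:
drive_tool:
  motion:
    - [0,0,0,0]
    - [0,0,0,0]
    - [0,0,0,0]
    - [0,0,0,0]
    - [0,0,0,0]
    - [0,0,0,0]
    - [0,0,0,0]
    - [0,0,0,0]
  gripper: 1

```text
clock: 27.25
position: [0.5229, -0.2955, 0.0272]
orientation: [-0.0, 0.845, 0.535, 0.0]
contact_force: [0.1, 0.2, -0.5]
finger_gap: 1.0
grasp_force: 0.0
```

Request:
drive_tool:
  motion:
    - [0,0,-20,0]
    - [0,0,-50,0]
    - [0,0,-85,0]
    - [0,0,-115,0]
    - [0,0,-122,0]
    - [0,0,-122,0]

```text
clock: 27.85
position: [0.5235, -0.2958, 0.1503]
orientation: [0.001, 0.845, 0.535, 0.001]
contact_force: [0.1, 0.8, -0.8]
finger_gap: 0.996
grasp_force: 0.0
```

```bash
python3 -c "
from h import *
go(*D[30],.14,-16)"
```

```text
pos [ 0.5235 -0.2958  0.1503] tilt z [ 0.002 -0.001 -1.   ] shift [188.5 -59.8  10.2] turn -9.3 t 27.85 gap 0.996 F [ 0.1  0.8 -0.8] q [ 0.04  0.51  0.57  1.76 -0.32  0.96  0.29]
```

Request:
drive_tool:
  motion:
    - [25,-8,0,-1]
    - [65,-21,0,-3]
    - [105,-33,2,-5]
    - [145,-46,5,-8]
    - [180,-57,8,-9.3]
    - [188,-60,10,-9.3]
    - [188,-60,10,-9.3]
    - [188,-60,10,-9.3]

```text
clock: 28.65
position: [0.5484, -0.1012, 0.1385]
orientation: [-0.0, 0.799, 0.601, -0.001]
contact_force: [-0.0, -0.5, -0.0]
finger_gap: 1.001
grasp_force: 0.0
```

```bash
python3 -c "
from h import *
go(*D[30],.092,-16)"
```

```text
pos [ 0.5484 -0.1012  0.1385] tilt z [-0.001 -0.001 -1.   ] shift [ 1.9  1.3 46.5] turn -0.1 t 28.65 gap 1.001 F [-0.  -0.5 -0. ] q [-0.29  0.45  0.51  1.88 -0.28  0.89  0.08]
```

Request:
drive_tool:
  motion:
    - [2,1,15,0]
    - [2,1,35,0]
    - [2,1,46,0]
    - [2,1,46,0]
    - [2,1,46,0]

```text
clock: 29.15
position: [0.5506, -0.0994, 0.0935]
orientation: [0.0, 0.799, 0.601, -0.0]
contact_force: [0.5, -0.1, 0.4]
finger_gap: 1.003
grasp_force: 0.0
```

```bash
python3 -c "
from h import *
go(*D[30],.034,-16)"
```

```text
pos [ 0.5506 -0.0994  0.0935] tilt z [-0. -0. -1.] shift [-0.4 -0.2 59.5] turn -0.1 t 29.15 gap 1.003 F [ 0.5 -0.1  0.4] q [-0.26  0.51  0.48  1.91 -0.32  0.8   0.11]
```

Request:
drive_tool:
  motion:
    - [0,0,15,0]
    - [0,0,35,0]
    - [0,0,52,0]
    - [0,0,59,0]
    - [0,0,59,0]
    - [0,0,59,0]

```text
clock: 29.75
position: [0.5513, -0.0986, 0.0351]
orientation: [0.0, 0.799, 0.601, 0.0]
contact_force: [-0.1, 0.6, 0.1]
finger_gap: 0.995
grasp_force: 0.0
```

Request:
drive_tool:
  motion:
    - [0,0,0,0]
    - [0,0,0,0]
    - [0,0,0,0]
    - [0,0,0,0]
    - [0,0,0,0]
    - [0,0,0,0]
    - [0,0,0,0]
    - [0,0,0,0]
  gripper: 0

```text
clock: 30.55
position: [0.5506, -0.0983, 0.0342]
orientation: [-0.0, 0.799, 0.601, -0.0]
contact_force: [-2.3, 0.2, 2.5]
finger_gap: 0.356
grasp_force: 1.3
```

Request:
drive_tool:
  motion:
    - [0,0,0,0]
    - [0,0,0,0]
    - [0,0,0,0]
    - [0,0,0,0]

```text
clock: 30.95
position: [0.5505, -0.0982, 0.0342]
orientation: [-0.0, 0.799, 0.601, -0.0]
contact_force: [-0.4, 0.7, -0.3]
finger_gap: 0.322
grasp_force: 30.0
```

Request:
drive_tool:
  motion:
    - [0,0,-8,0]
    - [0,0,-25,0]
    - [0,0,-55,0]
    - [0,0,-85,0]
    - [0,0,-108,0]
    - [0,0,-116,0]
    - [0,0,-116,0]

```text
clock: 31.65
position: [0.5513, -0.0983, 0.1513]
orientation: [0.001, 0.799, 0.601, 0.001]
contact_force: [-0.6, 0.7, -2.0]
finger_gap: 0.322
grasp_force: 30.0
```

```bash
python3 - <<'E'
from h import *
go(*B[30],.15,-25.3)
T=snap("top")
for k,h in((26,.064),(35,.072),(40,.076)):
    u,w=near(T,proj((*B[k],h),T),6); print(k,w,None if u is None else ray(u,h,T), B[k])
E
```

```text
pos [ 0.5513 -0.0983  0.1513] tilt z [ 0.002  0.    -1.   ] shift [-138.1   37.3    1.2] turn 9.3 t 31.65 gap 0.322 F [-0.6  0.7 -2. ] q [-0.3   0.43  0.52  1.86 -0.27  0.92  0.07]
26 [  9.     8.5  223.25] [ 0.47392015 -0.40400839  0.064     ] (0.472, -0.4042)
35 [ 13.5   13.5  561.25] [ 0.49827723 -0.35260699  0.072     ] (0.4977, -0.3499)
40 [ 15.5  15.5 741. ] [ 0.524779   -0.29647044  0.076     ] (0.5233, -0.2957)
```

Request:
drive_tool:
  motion:
    - [-20,5,0,1]
    - [-55,15,0,4]
    - [-90,24,0,7]
    - [-120,32,0,9.3]
    - [-136,37,0,9.3]
    - [-138,37,0,9.3]
    - [-138,37,0,9.3]
    - [-138,37,0,9.3]

```text
clock: 32.5
position: [0.5479, -0.2394, 0.1492]
orientation: [-0.001, 0.845, 0.535, -0.0]
contact_force: [-0.7, 0.4, -2.0]
finger_gap: 0.325
grasp_force: 30.0
```

```bash
python3 -c "
from h import *
go(*B[30],.05,-25.3)"
```

```text
pos [ 0.5479 -0.2394  0.1492] tilt z [-0.001  0.001 -1.   ] shift [-1.4  2.  99.2] turn 0.0 t 32.5 gap 0.325 F [-0.7  0.4 -2. ] q [-0.07  0.51  0.57  1.77 -0.32  0.96  0.19]
```

Request:
drive_tool:
  motion:
    - [-1,1.5,15,0]
    - [-1,1.5,45,0]
    - [-1,1.5,75,0]
    - [-1,1.5,95,0]
    - [-1,1.5,99,0]
    - [-1,1.5,99,0]
    - [-1,1.5,99,0]

```text
clock: 33.2
position: [0.5496, -0.2428, 0.0519]
orientation: [0.0, 0.845, 0.535, 0.0]
contact_force: [-0.2, -0.3, -0.8]
finger_gap: 0.32
grasp_force: 30.0
```

```bash
python3 -c "
from h import *
go(*B[30],.0275,-25.3)"
```

```text
pos [ 0.5496 -0.2428  0.0519] tilt z [ 0.001 -0.    -1.   ] shift [ 1.  -1.1 24.4] turn -0.0 t 33.2 gap 0.32 F [-0.2 -0.3 -0.8] q [-0.01  0.63  0.5   1.84 -0.41  0.77  0.26]
```

Request:
drive_tool:
  motion:
    - [1,-1,8,0]
    - [1,-1,16,0]
    - [1,-1,22,0]
    - [1,-1,24,0]
    - [1,-1,24,0]

```text
clock: 33.7
position: [0.5482, -0.2413, 0.0268]
orientation: [-0.0, 0.845, 0.535, -0.0]
contact_force: [0.2, -0.2, -1.2]
finger_gap: 0.321
grasp_force: 30.0
```

Request:
drive_tool:
  motion:
    - [0,0,1,0]
    - [0,0,2,0]
    - [0,0,2,0]

```text
clock: 34.0
position: [0.5487, -0.2416, 0.0261]
orientation: [0.0, 0.845, 0.535, 0.0]
contact_force: [-1.8, 1.4, 7.6]
finger_gap: 0.319
grasp_force: 30.0
```

Request:
drive_tool:
  motion:
    - [0,0,0,0]
    - [0,0,0,0]
    - [0,0,0,0]
    - [0,0,0,0]
    - [0,0,0,0]
    - [0,0,0,0]
    - [0,0,0,0]
    - [0,0,0,0]
  gripper: 1

```text
clock: 34.8
position: [0.5485, -0.2414, 0.0252]
orientation: [0.0, 0.845, 0.535, 0.0]
contact_force: [0.1, -0.0, -0.1]
finger_gap: 0.962
grasp_force: 0.0
```

Request:
drive_tool:
  motion:
    - [0,0,-20,0]
    - [0,0,-50,0]
    - [0,0,-90,0]
    - [0,0,-130,0]
    - [0,0,-165,0]
    - [0,0,-180,0]
    - [0,0,-180,0]
    - [0,0,-180,0]

```text
clock: 35.6
position: [0.5483, -0.2411, 0.2047]
orientation: [-0.0, 0.845, 0.535, 0.0]
contact_force: [-0.7, 0.8, -0.1]
finger_gap: 0.997
grasp_force: 0.0
```

Request:
drive_tool:
  motion:
    - [25,0,0,0]
    - [65,0,0,0]
    - [110,0,0,0]
    - [150,0,0,0]
    - [180,0,0,0]
    - [200,0,0,0]
    - [200,0,0,0]
    - [200,0,0,0]

```text
clock: 36.4
position: [0.6334, -0.0617, 0.2043]
orientation: [-0.0, 0.845, 0.534, -0.001]
contact_force: [-0.8, -0.2, 0.6]
finger_gap: 1.0
grasp_force: 0.0
```

```bash
python3 - <<'E'
from h import *
T=snap("top"); S=snap("scene")
print(T[0].shape,arm.state()["contact_force"].round(1))
for k,h in((26,.064),(35,.072),(40,.076),(30,.068)):
    u,w=near(T,proj((*B[k],h),T),6); v,_=near(S,proj((*B[k],h),S),5)
    if u is not None:
        d=ray(u,h,T)[:2]-B[k]; print(k,w,"tray dx,dy mm",(d@[[.904,.427],[-.427,.904]]*1e3).round(1), None if v is None else tri([(u,T),(v,S)]).round(4))
save(np.hstack([cv2.resize(S[0][230:410,280:480],(400,360)),cv2.resize(T[0][140:320,270:470],(400,360))]),"p4")
E
```

```text
(480, 640, 3) [-0.6 -0.5 -0.8]
26 [  9.    8.5 229.5] tray dx,dy mm [1.7 1. ] [ 0.4741 -0.4044  0.0627]
35 [ 12.    12.   432.75] tray dx,dy mm [ 1.7 -2.2] [ 0.4984 -0.3528  0.0708]
40 [ 15.75  15.5  756.5 ] tray dx,dy mm [ 1.7 -0.1] [ 0.5248 -0.2966  0.0749]
30 [ 11.5  11.5 406.5] tray dx,dy mm [ 1.6 -1. ] [ 0.5501 -0.243   0.0669]
```

View pics/p4.png

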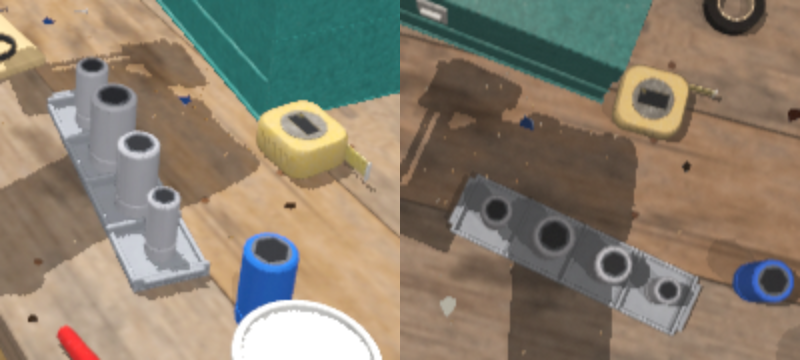

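All four sockets stand upright, one to a bay and within 3 mm of centre. From left to right they are 30 (496,210), 40 (553,235), 35 (613,265) and 26 (667,290). The tape measure and the blue socket have not moved, and the arm is clear.

```bash
python3 -c "
from workcell import arm
print(arm.hand_in())"
```

```text
the job is handed in; nothing more can be done
None
```

All four sockets stand upright in the tray in reverse order (30, 40, 35, 26 from left to right), each within 3 mm of its bay centre by camera, and the job is handed in; no verdict came back.

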